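# Swap three optics among their risers to one beam height

## Task

Three optics - a round lens, an iris and a lens tube, each on its own post and foot - stand on the wrong riser blocks, so their centres sit too high or too low for the laser. Change them round, parking one on the empty base plate or another bare spot on the way, so that all three centres come to the same height, that of the laser's outlet: the shortest optic on the tallest riser, the middle one on the middle riser and the tallest one on the lowest riser, each upright in the middle of its riser with its foot square to the block's edges. Keep the optics from tipping over, and leave the power meter head, the hex key and the bottle beside them where they are.

Things in the scene. Friction and masses are not known exactly. Their poses are not given: they have to be found in the camera images.
- lens_stand: shortest optic: round clear lens in a thin black ring (36 mm across, 8 mm thick) on a steel post and black foot. 76 mm tall; ring centre 57 mm above the underside. Foot 30 mm in x, 40 mm in y, 8 mm thick. Origin: centre of the foot's underside; z up; x is the optical axis, through the glass. Grip from above on the ring's two side edges (closing along its y). 0.12 kg
- iris_stand: middle optic: black iris, a flat disc 36 mm across, 8 mm thick, with a thin lever standing up from its rim to 108 mm, on a steel post and black foot. Disc centre 74 mm above the underside. Foot 36 mm in x, 46 mm in y, 8 mm thick. Origin: centre of the foot's underside; z up; x is the optical axis, square to the disc. Grip from above on the disc's two side edges (closing along y). 0.2 kg
- tube_stand: tallest optic: black lens tube (31 mm thick, 51 mm long in x, level) in a metal ring clamp (36 mm across, 16 mm wide in x, small lug on top to 123 mm) on a steel post and black foot. Tube axis 100 mm above the underside. Foot 36 mm in x, 46 mm in y, 8 mm thick. Origin: centre of the foot's underside; z up; x is the optical axis. Grip from above across the clamp (closing along y). 0.21 kg
- riser_high: tallest (waisted) riser block, aluminium, fixed to the table. Flat top 48 mm along its x by 62 mm along its y, with six small tapped holes, 65 mm above the table. Origin: centre of its underside, at table height; z up; x is the way the light passes over it (roughly the world's y). At the start an optic stands on the middle of its top
- riser_mid: middle (waisted) riser block, aluminium, fixed to the table. Flat top 48 mm along its x by 62 mm along its y, with six small tapped holes, 48 mm above the table. Origin: centre of its underside, at table height; z up; x is the way the light passes over it (roughly the world's y). At the start an optic stands on the middle of its top
- riser_low: lowest (a plain slab) riser block, aluminium, fixed to the table. Flat top 48 mm along its x by 62 mm along its y, with six small tapped holes, 22 mm above the table. Origin: centre of its underside, at table height; z up; x is the way the light passes over it (roughly the world's y). At the start an optic stands on the middle of its top
- spare_base: empty black base plate fixed to the table, 50 mm along its x by 75 mm along its y, flat top 10 mm above the table, with a dark hole in the middle and two slots: a free spot to park an optic. Origin: centre of its underside; z up
- power_head: bystander, loose: white round laser power meter head with a dark middle, 52 mm across, 20 mm high, lying on the table. Origin: centre of its underside
- hex_key: bystander, loose: black L-shaped hex key lying on the table, 38 x 90 mm, 9 mm thick. Origin: middle of its outline, underside
- bottle: bystander, loose: brown solvent bottle with a white cap, 38 mm across, 87 mm tall, standing on the table. Origin: centre of its underside

How it is judged:
By the outcome, as a careful person would: the job done as asked, in the order asked, and still so for the second after the job is handed in, with the robot touching nothing.
It also fails if it takes over 102 s, if anything falls off the work surface, if the arm or the gripper's body presses on something with over 40 N, if the wrist force passes 120 N, or if a joint passes its speed limit or range.

## Robot

A 6-joint arm with a two-finger parallel gripper is mounted at the origin on a cart in front of the work surface, level with it; the furniture and walls round the work are solid. World frame = base frame: x ahead of the robot, y to its left, z up, the work surface at z = 0. Lengths are in m, angles in rad, forces in N, time in s.
With the tool pointing down it reaches from about 0.35 to 0.975 m from the base axis. Payload 4.9 kg.
Tool frame: the origin (TCP) lies midway between the tips of the shut fingers; the grasp point (between the pads) lies 19 mm behind it (ctrl.tcp_to_grasp is the distance from the TCP to the grasp point, in m); z points along the fingers, y is the line along which they close (so a half turn about z gives the same grasp; the last joint's range is limited). The gripper opens to 85 mm and grips with 20 to 120 N. Pads are 22 mm wide; open, the fingers measure 114 mm over their backs; the gripper's body (76 mm by 85 mm) begins 54 mm behind the grasp point. The pads swing forward as they close: fully open they stand 13 mm farther back than shut.
Start: joints at [1.127, 0.053, 1.613, -0, 1.476, -0.119], TCP at [0.199, 0.592, 0.231] pointing down, gripper open.
Joint ranges: [-3.01, 3.01], [-1.01, 2.22], [0.06, 2.58], [-1.02, 4.17], [0.09, 2.62], [-3.14, 3.14]. Speed limits (rad/s): [2.57, 2.57, 3.14, 3.14, 3.14, 3.14].

## Interface

Orientations are given as a rotation vector (axis times angle).
In Python, from station import ctrl gives the robot as it stands.
- The arm moves only by the shell command python3 jog.py [FORCE], which reads ROWS from standard input. ROWS is a JSON list of rows, 1 to 20 of them, each of 7 numbers: the finger opening in m, then dx, dy, dz in m, then a rotation vector rx, ry, rz in rad; each row is the pose to reach, as a shift and turn from the pose commanded when the command began, along the tool's axes at that moment; what a row does not reach only later rows make up. A row lasts 1/12 s, in which the tool goes at most 0.0417 m and 0.125 rad, less where a joint would pass 70% of its speed; a pose out of reach is approached as far as the arm can. The fingers move at their own pace and stop on an object; FORCE is the grip in N (left out, the last holds). Time passes only in rows, so rows that do not move let the fingers close. It prints the time, the measured TCP pose, the force, the opening and the grip force at its end. Input that does not fit is refused with a message, and nothing moves.
- ctrl.get_obs(): the state, without advancing time (a new reading comes with each control period).
- ctrl.get_image(name): name is "side" or "top"; returns the picture (384x512x3 uint8, red, green, blue); there is no depth.
- ctrl.camera_params(name): a dict with "fx", "fy", "cx", "cy" (pixels), "k1" (the pictures are not rectified: a ray, as slopes to the right and down, at radius r is drawn at 1 + k1 r^2 times it, then the intrinsics apply), "T" (4x4, takes a point from camera to world coordinates). Camera axes: x right, y down, z forward; pixel columns grow to the right and rows downward; lengths in m; the calibration is good to about 2 mm. A picture is of the moment at which its call begins. camera_params takes no time and is no camera call.
- ctrl.finish_job(): hands the job in; it is judged then, once.
The state is a dict: "t": time; "q": joint angles; "dq": joint speeds; "effort": joint torques, N m; "tool_pos": TCP position; "tool_rot": TCP orientation; "contact_force": force on the tool from outside, world axes, zero at the start; "wrist_torque": the same for the moment, N m; "opening": finger opening in m; "grip_force": force on a finger pad.
Only numpy, scipy, OpenCV 4.12 (cv2) and the standard library are available. Lean on these libraries where they do the work, as an engineer would, in place of code of your own. Each camera call takes 0.05 s, during which the arm holds its last target. There are 200 camera calls.

## Working session

There is one attempt and no reset: what is moved stays moved. The work goes in short steps, Python scripts to look and compute and a shell command to move; the robot and the scene stay as the last step left them, time stands still between calls to the robot, and variables do not carry over. Pictures are saved under pics/ and viewed, at most 14 in all, crops included, and the job is handed in when it is done.

```bash
ls; mkdir -p pics
python3 - <<'E'
from station import ctrl
import cv2,numpy as np
for n in("top","side"):
    cv2.imwrite(f"pics/{n}0.png",ctrl.get_image(n)[:,:,::-1]); p=ctrl.camera_params(n); print(n,p)
o=ctrl.get_obs();print(o['t'],o['tool_pos'],o['tool_rot'],o['contact_force'],ctrl.tcp_to_grasp)
E
```

```text
jog.py
pics
station.py
top {'fx': 347.77769388417653, 'fy': 347.77769388417653, 'cx': 256.9533852596758, 'cy': 190.15026620990844, 'k1': 0.018212890970375876, 'T': array([[-0.01412137, -0.9879322 ,  0.15424187,  0.28798203],
       [-0.99989881,  0.0136869 , -0.00387839,  0.35242586],
       [ 0.00172049, -0.15428103, -0.98802551,  0.92103277],
       [ 0.        ,  0.        ,  0.        ,  1.        ]])}
side {'fx': 448.0844865334412, 'fy': 448.0844865334412, 'cx': 259.5057434142508, 'cy': 192.27446928999098, 'k1': -0.050509617648837296, 'T': array([[ 0.27253814,  0.84230625, -0.46501951,  0.8018538 ],
       [ 0.96210552, -0.24295979,  0.12378813,  0.22923217],
       [-0.00871353, -0.48113483, -0.8766033 ,  0.83568958],
       [ 0.        ,  0.        ,  0.        ,  1.        ]])}
0.1 [0.1992021  0.591816   0.23018686] [-5.07821838e-01 -3.09974539e+00  2.79460833e-03] [ 0.43526207  0.10784855 -0.14193204] 0.0187
```

View pics/top0.png

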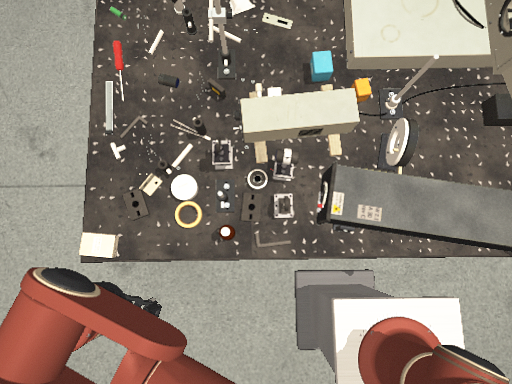

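View pics/side0.png

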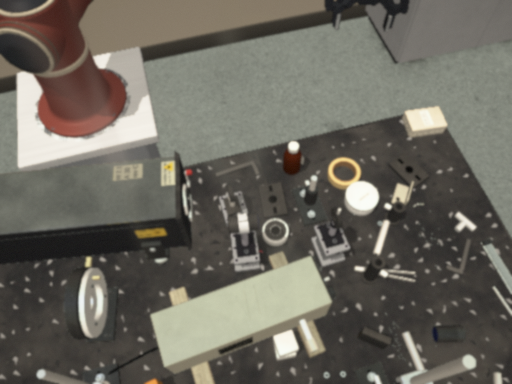

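The top view shows the clutter with the risers around (222,153), (284,164) and (284,205). I need to zoom in.

Run:
```python
import cv2
t=cv2.imread("pics/top0.png")[130:250,110:310];cv2.imwrite("pics/topc.png",cv2.resize(t,None,fx=4,fy=4,interpolation=cv2.INTER_CUBIC))
t=cv2.imread("pics/side0.png")[130:280,210:410];cv2.imwrite("pics/sidec.png",cv2.resize(t,None,fx=4,fy=4,interpolation=cv2.INTER_CUBIC))
```

```text
(no output)
```

View pics/topc.png

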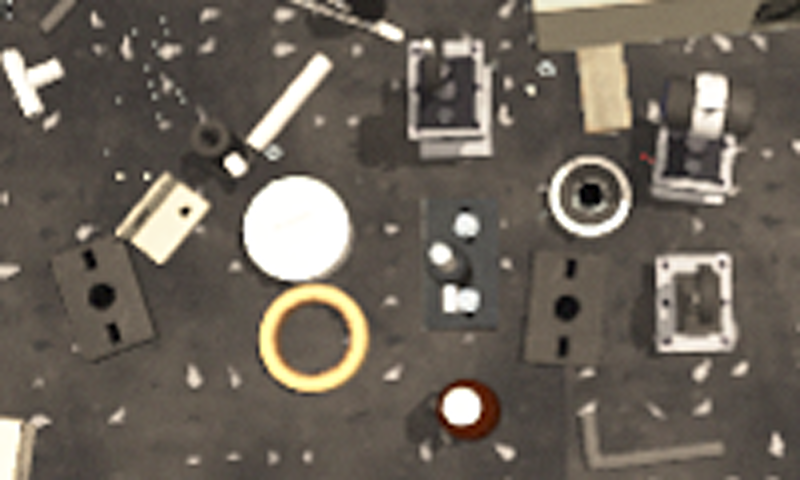

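View pics/sidec.png

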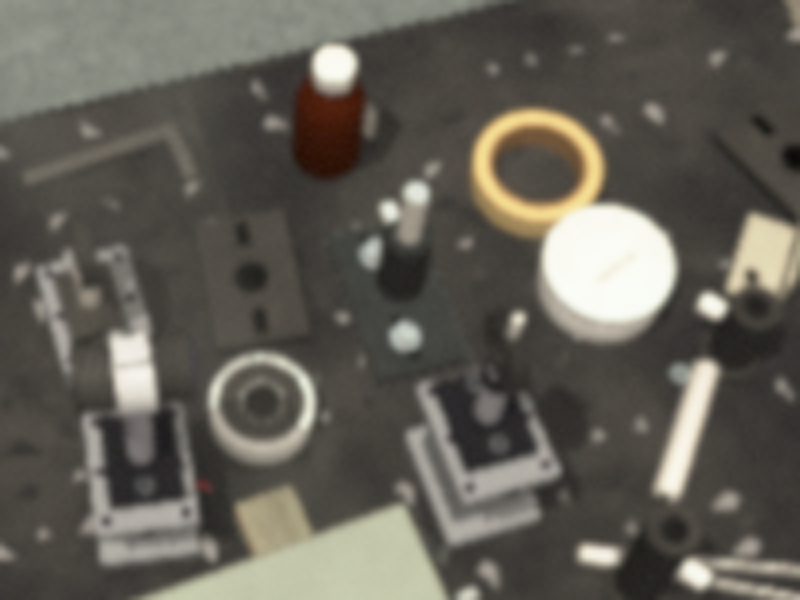

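Top crop: iris on a waisted riser (450,95), tube on a waisted riser (700,165), lens on the slab (695,303). There are black plates at (567,307) and (100,297). The power head is at (590,195), the bottle at (465,408) and the hex key at (650,440). Side crop: the iris at (490,420) and the tube at (140,430). I'll enlarge the risers in both views to pick corners.

```bash
cat > h.py <<'E'
from station import ctrl
import cv2,numpy as np
from scipy.spatial.transform import Rotation as R
P={n:ctrl.camera_params(n) for n in("top","side")}
def ray(n,uv):
    p=P[n];d=np.array([(uv[0]-p['cx'])/p['fx'],(uv[1]-p['cy'])/p['fy']]);s=d.copy()
    for _ in range(20): s=d/(1+p['k1']*(s@s))
    return p['T'][:3,3],p['T'][:3,:3]@np.r_[s,1]
def onz(n,uv,z):
    o,d=ray(n,uv);return o+d*(z-o[2])/d[2]
def tri(a,b):
    o1,d1=ray("top",a);o2,d2=ray("side",b)
    s=np.linalg.lstsq(np.c_[d1,-d2],o2-o1,rcond=None)[0]
    p,q=o1+s[0]*d1,o2+s[1]*d2;return (p+q)/2,np.linalg.norm(p-q)
def proj(n,X):
    p=P[n];c=p['T'][:3,:3].T@(np.asarray(X)-p['T'][:3,3]);s=c[:2]/c[2];s=s*(1+p['k1']*(s@s))
    return np.array([p['fx']*s[0]+p['cx'],p['fy']*s[1]+p['cy']])
def tile(im,x,y,w=33,h=37,k=8,g=4):  # tile with tick grid every g px
    t=cv2.resize(im[y:y+h,x:x+w],None,fx=k,fy=k,interpolation=cv2.INTER_CUBIC)
    for i in range(0,w,g): cv2.putText(t,str(x+i) if i%8==0 else "",(i*k,8),0,.33,(0,255,255));cv2.line(t,(i*k,10),(i*k,14),(0,255,255))
    for i in range(0,h,g): cv2.putText(t,str(y+i) if i%8==0 else "",(0,i*k+4),0,.33,(0,255,255));cv2.line(t,(24,i*k),(28,i*k),(0,255,255))
    return t
E
python3 - <<'E'
from h import *
t=cv2.imread("pics/top0.png");s=cv2.imread("pics/side0.png")
m=np.vstack([np.hstack([tile(t,206,135),tile(t,268,145),tile(t,268,187)]),np.hstack([tile(s,310,207),tile(s,228,210),tile(s,215,186)])])
cv2.imwrite("pics/m0.png",m)
E
```

```text
(no output)
```

View pics/m0.png

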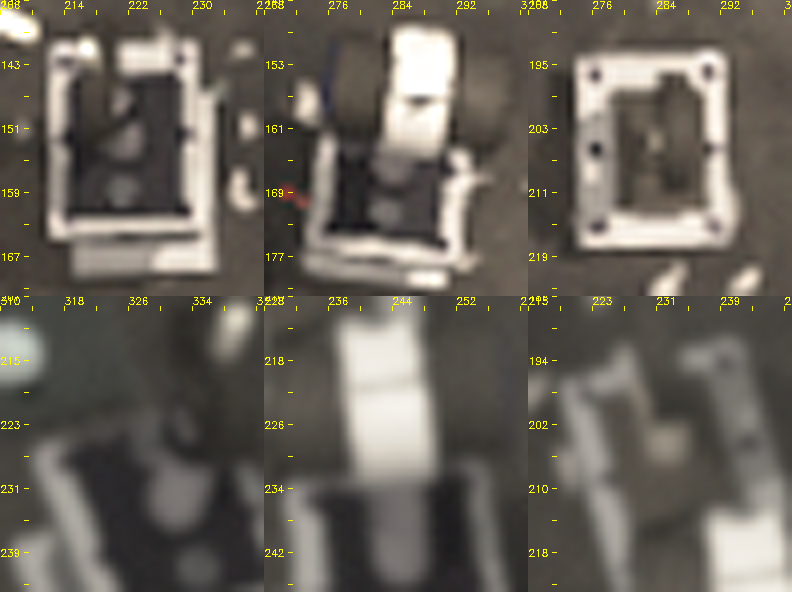

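A's top is a clean rectangle, tile corners (50,42)–(195,237). B's near edge runs (39,262)–(193,262). C's is (49,52)–(205,246). The tube's clamp is the white band.

Run:
```python
from h import *
def f(x,y,pts): return [(x+p[0]/8-.44,y+p[1]/8-.44) for p in pts]
A=f(206,135,[(50,42),(194,42),(195,237),(48,239)])
C=f(268,187,[(49,52),(198,52),(204,246),(47,247)])
B=f(268,145,[(39,262),(193,264)])
for n,Q,zs in(("A",A,(.065,.048)),("C",C,(.022,)),("B",B,(.065,.048))):
  for z in zs:
    X=np.array([onz("top",q,z)[:2] for q in Q]);print(n,z,X.mean(0).round(4),[round(float(np.linalg.norm(X[i]-X[i-1])),4) for i in range(len(X))],[np.degrees(np.arctan2(*(X[i]-X[i-1])[::-1])).round(1) for i in range(len(X))])
# side A top-left corner / lowest corners heights via stereo
im=cv2.imread("pics/side0.png")
print("proj A centre",proj("side",np.r_[np.mean([onz("top",q,.065)[:2] for q in A],0),.065]),[proj("side",onz("top",q,.065)).round(1) for q in A],[proj("side",onz("top",q,.048)).round(1) for q in A])
print([proj("side",onz("top",q,.065)).round(1) for q in B],[proj("side",onz("top",q,.048)).round(1) for q in B])
print([proj("side",onz("top",q,.022)).round(1) for q in C])
```

```text
A 0.065 [0.5207 0.4393] [0.0642, 0.0458, 0.0636, 0.0463] [np.float64(-0.3), np.float64(-90.7), np.float64(-179.9), np.float64(90.0)]
A 0.048 [0.5253 0.441 ] [0.0655, 0.0467, 0.0648, 0.0472] [np.float64(-0.3), np.float64(-90.7), np.float64(-179.9), np.float64(90.0)]
C 0.022 [0.3879 0.2815] [0.0637, 0.0487, 0.0634, 0.0507] [np.float64(-1.8), np.float64(-90.8), np.float64(-180.0), np.float64(89.6)]
B 0.065 [0.453  0.2857] [0.0482, 0.0482] [np.float64(88.4), np.float64(-91.6)]
B 0.048 [0.4563 0.2844] [0.0492, 0.0492] [np.float64(88.4), np.float64(-91.6)]
proj A centre [330.55005543 236.85210435] [array([348.3, 249.2]), array([324.7, 255.5]), array([313.2, 225. ]), array([336.2, 218.8])] [array([348.9, 254.8]), array([325.2, 261.1]), array([313.6, 230.3]), array([336.8, 224.1])]
[array([253.9, 222.9]), array([229. , 228.7])] [array([254.1, 228.2]), array([229.1, 234.1])]
[array([247.7, 217.9]), array([224.1, 223.6]), array([216.8, 196.8]), array([240.6, 191. ])]
```

```bash
cat >> h.py <<'E'
def edge(img,p,q,inward,reach=3,n=15):
    """Sub-pixel strongest dark->bright edge near segment p-q (px), searched along 'inward'; returns points."""
    g=cv2.GaussianBlur(cv2.cvtColor(img,cv2.COLOR_BGR2GRAY).astype(np.float32),(0,0),.6)
    inward=np.array(inward,float)/np.linalg.norm(inward);s=np.arange(-reach,reach+.01,.1);out=[]
    for a in np.linspace(.1,.9,n):
        c=(1-a)*np.array(p)+a*np.array(q);X=(c+s[:,None]*inward).astype(np.float32)
        v=cv2.remap(g,X[None,:,0],X[None,:,1],cv2.INTER_CUBIC)[0];out.append(X[np.argmax(np.gradient(v))])
    return np.array(out)
def edgeline(n,img,p,q,inward,z,reach=3):
    W=np.array([onz(n,u,z)[:2] for u in edge(img,p,q,inward,reach)])
    vx,vy,x,y=cv2.fitLine(W.astype(np.float32),cv2.DIST_HUBER,0,.001,.001).ravel()
    a=np.degrees(np.arctan2(vy,vx));r=np.abs((W-[x,y])@[-vy,vx]);return np.array([x,y]),((a+45)%90)-45,np.median(r)*1e3
E
python3 - <<'E'
from h import *
t=cv2.imread("pics/top0.png")
def f(x,y,p): return (x+p[0]/8-.44,y+p[1]/8-.44)
S={"A":(206,135,.065,[("L",(50,50),(48,230),(1,0)),("Bt",(55,238),(190,238),(0,-1)),("R",(194,70),(196,230),(-1,0)),("T",(120,42),(190,42),(0,1))]),
"B":(268,145,.048,[("L",(56,155),(39,255),(1,0)),("Bt",(42,255),(190,268),(0,-1)),("R",(205,160),(195,258),(-1,0))]),
"C":(268,187,.022,[("L",(49,60),(47,240),(1,0)),("Bt",(55,247),(195,247),(0,-1)),("R",(198,60),(204,240),(-1,0)),("T",(55,52),(190,52),(0,1))])}
for k,(x,y,z,E) in S.items():
  for n,p,q,i in E: c,a,r=edgeline("top",t,f(x,y,p),f(x,y,q),i,z,2);print(k,n,c.round(4),round(a,1),round(r,2))
E
```

```text
A L [0.5242 0.4629] -0.0 0.26
A Bt [0.4907 0.4388] -0.1 0.05
A R [0.516  0.4113] 1.8 0.3
A T [0.5528 0.43  ] 9.6 0.52
B L [0.4772 0.306 ] -8.5 0.51
B Bt [0.4553 0.2804] -12.8 2.34
B R [0.4739 0.2566] -12.9 0.53
C L [0.3946 0.3058] -0.4 0.51
C Bt [0.3566 0.2824] 0.6 0.15
C R [0.3869 0.257 ] 4.1 0.62
C T [0.4194 0.2818] -0.2 0.3
```

Run:
```python
from h import *
t=cv2.imread("pics/side0.png")
def f(p): return (210+p[0]/4-.37,130+p[1]/4-.37)
S={"B":(.048,[((85,412),"BL"),((97,528),"TL"),((198,520),"TR"),((187,405),"BR")]),"A":(.065,[((420,385),"a"),((462,502),"b"),((562,468),"c")])}
for k,(z,E) in S.items(): print(k,[(n,onz("side",f(p),z)[:2].round(4)) for p,n in E])
for k,z,p,q,i in [("B L",.048,(86,415),(96,520),(1,0)),("B far",.048,(102,529),(195,519),(0,-1)),("B R",.048,(188,415),(198,515),(-1,0)),("A L",.065,(421,390),(460,495),(1,-.3)),("A far",.065,(468,502),(558,470),(-.3,-1))]:
    c,a,r=edgeline("side",t,f(p),f(q),i,z,2);print(k,c.round(4),round(a,1),round(r,2))
m=np.hstack([tile(cv2.imread("pics/top0.png"),266,145,36,42,10),tile(t,226,228,36,42,10)]);cv2.imwrite("pics/m1.png",m)
```

```text
B [('BL', array([0.4536, 0.2638])), ('TL', array([0.5118, 0.2549])), ('TR', array([0.5209, 0.301 ])), ('BR', array([0.4635, 0.3117]))]
A [('a', array([0.4913, 0.4182])), ('b', array([0.5519, 0.4174])), ('c', array([0.5491, 0.4673]))]
B L [0.4858 0.2572] -7.5 0.55
B far [0.5188 0.2793] -9.3 0.39
B R [0.4924 0.3062] -7.9 0.31
A L [0.5203 0.4165] 1.9 0.48
A far [0.5521 0.4432] 1.2 0.56
```

View pics/m1.png

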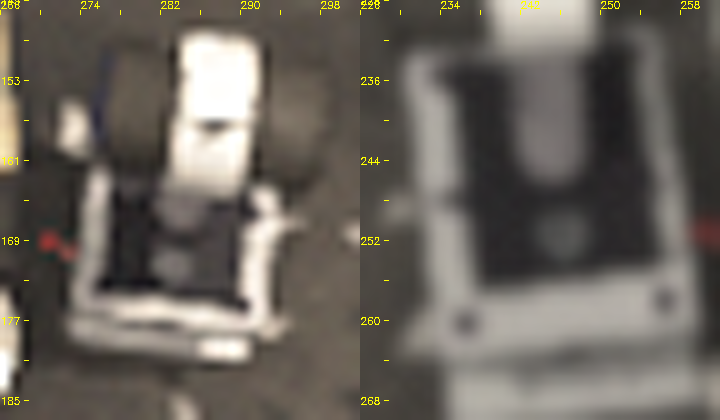

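B's riser is yawed about -8.3° (its top's edges are clear in the side tile, far corners at (236,262)/(258,259)), and A and C are near 0°. Next: spare plate, lever location and move numbers.

```bash
cat >> h.py <<'E'
def plan(x,y,z,yaw):
    """shift/turn in tool axes to bring TCP to x,y,z with tool y at yaw deg (mod 180), pointing down"""
    o=ctrl.get_obs();M=R.from_rotvec(o['tool_rot']);d=M.inv().apply(np.array([x,y,z])-o['tool_pos'])
    best=None
    for a in(yaw,yaw+180):
        a=np.radians(a);ty=np.array([np.cos(a),np.sin(a),0]);tz=np.array([0,0,-1.]);G=R.from_matrix(np.c_[np.cross(ty,tz),ty,tz])
        v=(M.inv()*G).as_rotvec()
        if best is None or np.linalg.norm(v)<np.linalg.norm(best): best=v
    print("d",d.round(4),"dist",np.linalg.norm(d).round(3),"rot",best.round(3),"t",o['t'],"q",o['q'].round(2))
    return d,best
E
python3 - <<'E'
from h import *
t=cv2.imread("pics/top0.png")
def f(p): return (110+p[0]/4-.37,130+p[1]/4-.37)
X=np.array([onz("top",f(p),.010)[:2] for p in [(535,250),(605,252),(600,365),(525,360)]]);print("spare",X.round(4),X.mean(0))
X=np.array([onz("top",f(p),.010)[:2] for p in [(567,307),(571,268),(563,346)]]);print("spare hole/slots",X.round(4))
print("lever tip", onz("top",(206+88/8-.44,135+46/8-.44),.172), "lens?",onz("top",f((705,300)),.09), onz("top",f((465,405)),.087),onz("top",f((590,195)),.02))
print("box edges",onz("top",f((645,48)),.08))
plan(.521,.439,.200,0)
E
```

```text
spare [[0.4254 0.3849]
 [0.4234 0.3385]
 [0.3488 0.343 ]
 [0.3527 0.392 ]] [0.38758396 0.36460377]
spare hole/slots [[0.3872 0.3641]
 [0.413  0.3612]
 [0.3615 0.367 ]]
lever tip [0.51853452 0.43788244 0.172     ] lens? [0.38154183 0.28016097 0.09      ] [0.32101029 0.42455993 0.087     ] [0.46003747 0.34797996 0.02      ]
box edges [0.54161742 0.31255821 0.08      ]
d [-0.3537 -0.0421  0.0302] dist 0.358 rot [-2.000e-03  1.000e-03  1.246e+00] t 0.1 q [ 1.13  0.05  1.61  0.    1.48 -0.12]
```

```bash
T="x"; echo '[[0.056,-0.354,-0.042,0.03,0,0,1.246],[0.056,-0.354,-0.042,0.03,0,0,1.246],[0.056,-0.354,-0.042,0.03,0,0,1.246],[0.056,-0.354,-0.042,0.03,0,0,1.246],[0.056,-0.354,-0.042,0.03,0,0,1.246],[0.056,-0.354,-0.042,0.03,0,0,1.246],[0.056,-0.354,-0.042,0.03,0,0,1.246],[0.056,-0.354,-0.042,0.03,0,0,1.246],[0.056,-0.354,-0.042,0.03,0,0,1.246],[0.056,-0.354,-0.042,0.03,0,0,1.246],[0.056,-0.354,-0.042,0.03,0,0,1.246],[0.056,-0.354,-0.042,0.03,0,0,1.246]]' | python3 jog.py 25
python3 - <<'E'
from h import *
for b in((243,128),(243,137)): print(tri(b,(315,258)))
for n in("top","side"): cv2.imwrite(f"pics/{n}1.png",ctrl.get_image(n)[:,:,::-1])
plan(.521,.439,.118,0)
t=cv2.imread("pics/top1.png")[100:260,150:350];s=cv2.imread("pics/side1.png")[120:280,200:400]
cv2.imwrite("pics/v1.png",np.hstack([cv2.resize(i,None,fx=2,fy=3.) if 0 else cv2.resize(i,(400,320),interpolation=cv2.INTER_CUBIC) for i in(t,s)]))
E
```

```text
t: 1.1
tool_pos: [0.5213, 0.4393, 0.2005]
tool_rot: [-2.218, -2.224, 0.002]
contact_force: [-0.1, -0.7, 0.3]
opening: 0.0557
grip_force: 0.0
(array([0.56723883, 0.38389871, 0.11412098]), np.float64(0.006457944581095329))
(array([0.55597479, 0.38808585, 0.08164275]), np.float64(0.01242880012817648))
d [-0.001   0.0003  0.0831] dist 0.083 rot [-0.     0.     0.003] t 1.2 q [0.59 0.2  1.5  0.   1.44 0.59]
```

View pics/v1.png

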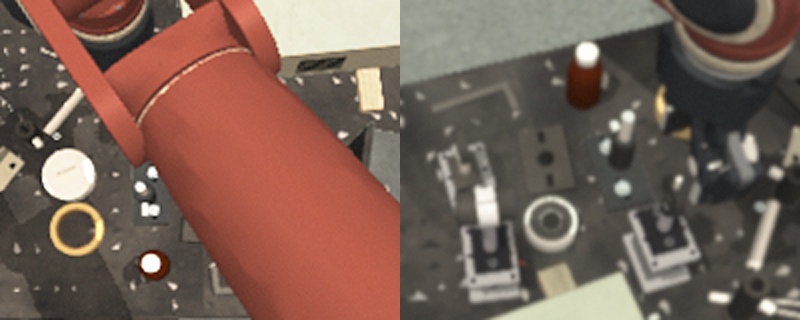

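Run:
```python
from h import *
for z in(.2,.22,.139): print(proj("side",(.521,.439,z)),((proj("side",(.521,.439,z))-[200,120])*2)+[400,0])
s=cv2.imread("pics/side1.png");cv2.imwrite("pics/v2.png",tile(s,310,130,80,120,5,8))
```

```text
[341.47995474 203.75606237] [682.95990949 167.51212473]
[343.42732621 197.86300388] [686.85465242 155.72600775]
[336.08118016 220.0672407 ] [672.16236032 200.13448141]
```

View pics/v2.png

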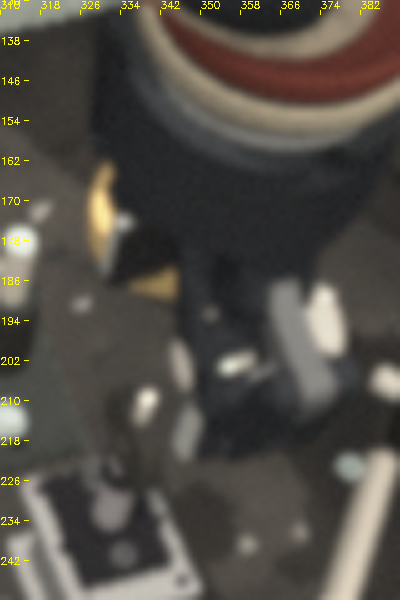

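The side tile shows the gripper straddling the iris along x, over the white disc. A straight descent is safe for the disc, and I'll check the y alignment before gripping.

```bash
echo '[[0.056,-0.001,0,0.03,0,0,0],[0.056,-0.001,0,0.06,0,0,0],[0.056,-0.001,0,0.083,0,0,0],[0.056,-0.001,0,0.083,0,0,0]]' | python3 jog.py
python3 - <<'E'
from h import *
s=ctrl.get_image("side")[:,:,::-1];cv2.imwrite("pics/side3.png",s);cv2.imwrite("pics/v3.png",tile(s.copy(),300,170,70,90,6,8))
for x in(.493,.521,.549): print(proj("side",(x,.439,.118)),proj("side",(x,.439,.139)))
E
```

```text
t: 1.53
tool_pos: [0.5171, 0.437, 0.1116]
tool_rot: [-2.216, -2.224, 0.017]
contact_force: [-0.9, -0.7, -1.0]
opening: 0.0558
grip_force: 0.0
[328.92208454 211.43056694] [330.45408051 206.087927  ]
[334.39020722 225.16819099] [336.08118016 220.0672407 ]
[340.02883113 239.35230217] [341.88831811 234.51353893]
```

View pics/v3.png

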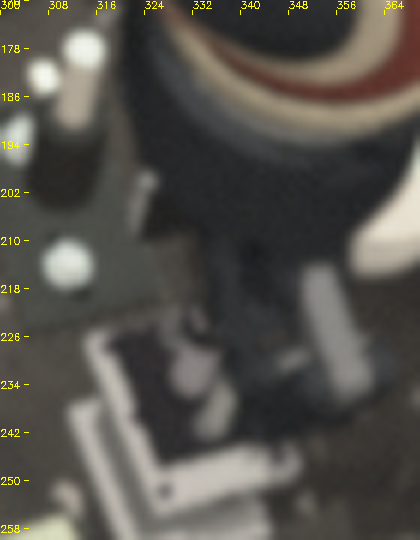

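The gripper straddles the disc and the front finger centre is about (343,237) against a predicted (341,238), which is good enough. I'll let it settle, then read the pose.

```bash
echo '[[0.056,0,0,0,0,0,0],[0.056,0,0,0,0,0,0]]' | python3 jog.py; python3 -c "
from h import *
plan(.521,.439,.118,0)"
```

```text
t: 1.75
tool_pos: [0.5224, 0.4398, 0.1212]
tool_rot: [2.219, 2.222, 0.006]
contact_force: [-0.2, -0.8, 0.6]
opening: 0.056
grip_force: 0.0
d [-0.0008 -0.0014  0.0032] dist 0.004 rot [ 0.003 -0.002  0.001] t 1.75 q [ 0.59  0.27  1.56 -0.    1.31  0.59]
```

```bash
echo '[[0.056,0,0,0,0,0,0],[0.056,0,0,0,0,0,0],[0.03,0,0,0,0,0,0],[0.03,0,0,0,0,0,0],[0.03,0,0,0,0,0,0],[0.03,0,0,0,0,0,0],[0.03,0,0,0,0,0,0],[0.03,0,0,0,0,0,0]]' | python3 jog.py 40; python3 -c "
from h import *
plan(.521,.439,.118,0)"
```

```text
t: 2.42
tool_pos: [0.5217, 0.4389, 0.1195]
tool_rot: [-2.221, -2.221, -0.002]
contact_force: [-2.0, -0.9, 6.4]
opening: 0.0337
grip_force: 39.6
d [ 0.0001 -0.0007  0.0015] dist 0.002 rot [ 0.001 -0.001  0.   ] t 2.4167 q [0.59 0.27 1.56 0.   1.31 0.59]
```

```bash
echo '[[0.03,0,0,-0.01,0,0,0],[0.03,0,0,-0.025,0,0,0],[0.03,0,0,-0.045,0,0,0],[0.03,0,0,-0.065,0,0,0],[0.03,0,0,-0.065,0,0,0],[0.03,0,0,-0.065,0,0,0]]' | python3 jog.py
python3 - <<'E'
from h import *
s=ctrl.get_image("side")[:,:,::-1];cv2.imwrite("pics/side4.png",s);cv2.imwrite("pics/v4.png",np.hstack([tile(s.copy(),300,150,66,100,6,8),tile(s.copy(),220,180,60,100,6,8)]))
plan(.387,.366,.185,0)
E
```

```text
t: 2.92
tool_pos: [0.5225, 0.4391, 0.1855]
tool_rot: [2.221, 2.221, 0.006]
contact_force: [-0.3, 0.2, -3.0]
opening: 0.0334
grip_force: 40.0
d [-0.0724 -0.1346 -0.0017] dist 0.153 rot [ 0. -0. -0.] t 2.9667 q [ 0.59  0.21  1.52 -0.    1.41  0.59]
```

View pics/v4.png

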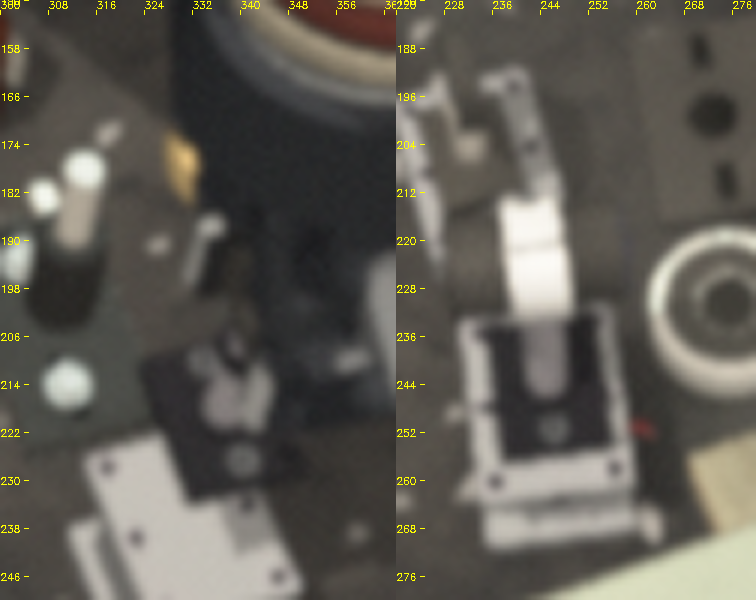

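The iris is lifted and level, with A's bare top showing at (320,238). Moving over the near plate.

```bash
echo '[[0.03,-0.018,-0.034,0,0,0,0],[0.03,-0.036,-0.067,0,0,0,0],[0.03,-0.054,-0.1,0,0,0,0],[0.03,-0.072,-0.134,0,0,0,0],[0.03,-0.072,-0.134,0.02,0,0,0],[0.03,-0.072,-0.134,0.05,0,0,0],[0.03,-0.072,-0.134,0.08,0,0,0],[0.03,-0.072,-0.134,0.105,0,0,0],[0.03,-0.072,-0.134,0.11,0,0,0],[0.03,-0.072,-0.134,0.11,0,0,0],[0.03,-0.072,-0.134,0.11,0,0,0],[0.03,-0.072,-0.134,0.11,0,0,0]]' | python3 jog.py; python3 -c "
from h import *
plan(.387,.366,.0645,0)"
```

```text
t: 3.97
tool_pos: [0.3887, 0.3673, 0.0751]
tool_rot: [2.221, 2.221, 0.005]
contact_force: [-0.5, 1.1, -2.1]
opening: 0.0335
grip_force: 40.6
d [-0.0014 -0.0017  0.0106] dist 0.011 rot [ 0.002 -0.002 -0.   ] t 3.9667 q [ 0.62 -0.01  1.95 -0.    1.2   0.62]
```

```bash
echo '[[0.03,0,0,0.004,0,0,0],[0.03,0,0,0.008,0,0,0],[0.03,0,0,0.009,0,0,0],[0.03,0,0,0.009,0,0,0],[0.03,0,0,0.009,0,0,0]]' | python3 jog.py; echo '[[0.03,0,0,0.001,0,0,0],[0.03,0,0,0.002,0,0,0],[0.03,0,0,0.002,0,0,0],[0.03,0,0,0.002,0,0,0]]' | python3 jog.py
```

```text
t: 4.38
tool_pos: [0.3875, 0.3666, 0.0644]
tool_rot: [2.221, 2.221, 0.0]
contact_force: [0.1, 0.3, -2.8]
opening: 0.0335
grip_force: 40.6
t: 4.72
tool_pos: [0.3879, 0.3672, 0.0641]
tool_rot: [-2.221, -2.221, -0.002]
contact_force: [-3.1, -1.1, 5.6]
opening: 0.0334
grip_force: 41.3
```

```bash
echo '[[0.056,0,0,0,0,0,0],[0.056,0,0,0,0,0,0],[0.056,0,0,0,0,0,0],[0.056,0,0,0,0,0,0],[0.056,0,0,-0.03,0,0,0],[0.056,0,0,-0.065,0,0,0],[0.056,0,0,-0.09,0,0,0],[0.056,0,0,-0.09,0,0,0],[0.056,0,0,-0.09,0,0,0],[0.056,0,0,-0.09,0,0,0]]' | python3 jog.py
python3 - <<'E'
from h import *
for n in("top","side"): cv2.imwrite(f"pics/{n}5.png",ctrl.get_image(n)[:,:,::-1])
s=cv2.imread("pics/side5.png");cv2.imwrite("pics/v5.png",np.hstack([tile(s,300,180,66,90,6,8),tile(s,210,160,66,90,6,8)]))
plan(.388,.2815,.155,0)
E
```

```text
t: 5.55
tool_pos: [0.3871, 0.3662, 0.1514]
tool_rot: [-2.221, -2.221, 0.002]
contact_force: [0.4, -0.5, -0.5]
opening: 0.0557
grip_force: 0.0
d [-0.0843  0.0014 -0.0046] dist 0.084 rot [-0.003  0.002 -0.   ] t 5.65 q [ 0.62 -0.1   1.9  -0.    1.34  0.62]
```

View pics/v5.png

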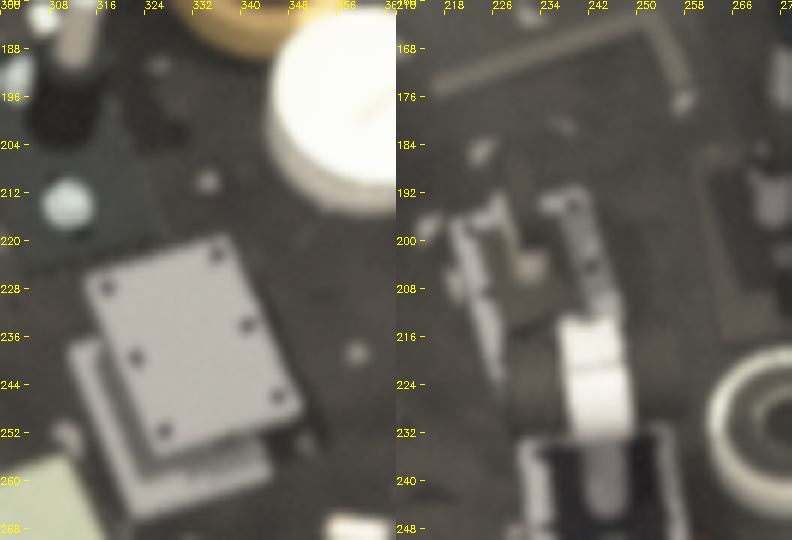

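A's bare top is fully visible, tile corners (83,278), (230,235), (302,405), (160,455). The iris stands on the plate at right.

```bash
cat >> h.py <<'E'
def quad(n,img,C,z,reach=2.5):
    """4 px corners in order -> fitted edges on plane z -> centre, edge angles, sizes"""
    C=np.array(C,float);m=C.mean(0);L=[edgeline(n,img,C[i],C[(i+1)%4],m-(C[i]+C[(i+1)%4])/2,z,reach) for i in range(4)]
    W=[onz(n,c,z)[:2] for c in C];V=[]
    for i in range(4):
        e=[(W[(j+1)%4]-W[j]) for j in (i-1,i)];a=[np.radians(L[j][1]) for j in(i-1,i)]
        d=[]
        for k in range(2):
            v=np.array([np.cos(a[k]),np.sin(a[k])]);d.append(v if abs(v@e[k])>abs(np.array([-v[1],v[0]])@e[k]) else np.array([-v[1],v[0]]))
        s=np.linalg.solve(np.c_[d[0],-d[1]],L[i][0]-L[i-1][0]);V.append(L[i-1][0]+s[0]*d[0])
    V=np.array(V);print(n,"centre",V.mean(0).round(4),"ang",[round(float(l[1]),1) for l in L],"size",[round(float(np.linalg.norm(V[i]-V[i-1])),4) for i in range(4)])
E
python3 - <<'E'
from h import *
quad("side",cv2.imread("pics/side5.png"),[(300+a/6-.4,180+b/6-.4) for a,b in[(83,278),(230,235),(302,405),(160,455)]],.065)
E
echo '[[0.056,-0.04,0,0,0,0,0],[0.056,-0.084,0.001,0,0,0,0],[0.056,-0.084,0.001,0.04,0,0,0],[0.056,-0.084,0.001,0.075,0,0,0],[0.056,-0.084,0.001,0.095,0,0,0],[0.056,-0.084,0.001,0.095,0,0,0],[0.056,-0.084,0.001,0.095,0,0,0],[0.056,-0.084,0.001,0.095,0,0,0],[0.056,-0.084,0.001,0.095,0,0,0]]' | python3 jog.py; python3 -c "
from h import *
plan(.388,.2815,.059,0)"
```

```text
side centre [0.5208 0.4409] ang [1.5, 2.8, -0.1, 1.2] size [0.0625, 0.0478, 0.0639, 0.0496]
t: 6.4
tool_pos: [0.3898, 0.2834, 0.0591]
tool_rot: [2.22, 2.221, 0.005]
contact_force: [-0.2, 0.1, 0.1]
opening: 0.0559
grip_force: 0.0
d [-0.0019 -0.0018  0.0001] dist 0.003 rot [ 0.003 -0.001  0.   ] t 6.4 q [ 0.47 -0.12  2.09 -0.    1.17  0.47]
```

```bash
echo '[[0.056,0,0,0,0,0,0],[0.03,0,0,0,0,0,0],[0.03,0,0,0,0,0,0],[0.03,0,0,0,0,0,0],[0.03,0,0,0,0,0,0],[0.03,0,0,0,0,0,0],[0.03,0,0,0,0,0,0]]' | python3 jog.py 35;echo '[[0.03,0,0,-0.01,0,0,0],[0.03,0,0,-0.03,0,0,0],[0.03,0,0,-0.06,0,0,0],[0.03,0,0,-0.095,0,0,0],[0.03,0,0,-0.13,0,0,0],[0.03,0,0,-0.15,0,0,0],[0.03,0,0,-0.15,0,0,0],[0.03,0,0,-0.15,0,0,0]]' | python3 jog.py
python3 - <<'E'
from h import *
for n in("top","side"): cv2.imwrite(f"pics/{n}6.png",ctrl.get_image(n)[:,:,::-1])
s=cv2.imread("pics/side6.png");cv2.imwrite("pics/v6.png",np.hstack([tile(s,215,120,66,100,6,8),tile(s,215,180,66,100,6,8)]))
plan(.521,.440,.21,0.5)
E
```

```text
t: 6.98
tool_pos: [0.3892, 0.2831, 0.0586]
tool_rot: [2.221, 2.221, 0.003]
contact_force: [-1.7, 0.0, 5.7]
opening: 0.0352
grip_force: 34.6
t: 7.65
tool_pos: [0.389, 0.2828, 0.2085]
tool_rot: [2.221, 2.221, 0.004]
contact_force: [0.2, -0.0, -1.6]
opening: 0.0352
grip_force: 35.2
d [ 0.158   0.1335 -0.0054] dist 0.207 rot [-0.003  0.002 -0.009] t 7.75 q [ 0.47 -0.29  1.97 -0.    1.46  0.47]
```

View pics/v6.png

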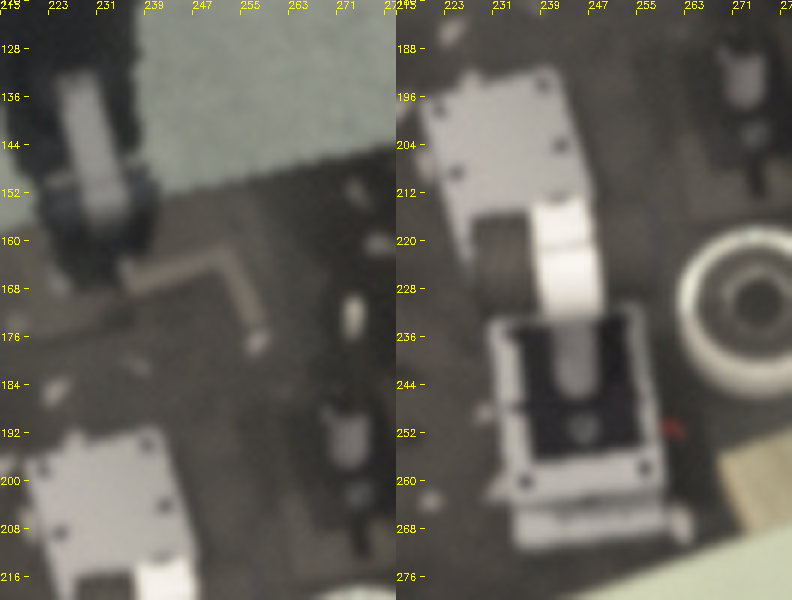

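C is bare with near corners at tile (425,105) and (555,68), and the lens has left with the gripper. I'll measure C in the side view for the relative shift.

```bash
python3 - <<'E'
from h import *
s=cv2.imread("pics/side6.png");f=lambda a,b:(215+(a-396)/6-.4,180+b/6-.4)
for p,q,i in[((430,103),(550,70),(.3,1)),((560,80),(592,185),(-1,.3)),((425,115),(468,255),(1,-.3))]:
    c,a,r=edgeline("side",s,f(*p),f(*q),i,.022,2.5);print(c.round(4),round(a,1),round(r,2))
E
echo '[[0.03,0.04,0.033,0,0,0,0],[0.03,0.08,0.066,0,0,0,0],[0.03,0.12,0.1,0,0,0,0],[0.03,0.158,0.133,0,0,0,-0.009],[0.03,0.158,0.133,0,0,0,-0.009],[0.03,0.158,0.133,0.03,0,0,-0.009],[0.03,0.158,0.133,0.06,0,0,-0.009],[0.03,0.158,0.133,0.08,0,0,-0.009],[0.03,0.158,0.133,0.09,0,0,-0.009],[0.03,0.158,0.133,0.09,0,0,-0.009],[0.03,0.158,0.133,0.09,0,0,-0.009],[0.03,0.158,0.133,0.09,0,0,-0.009]]' | python3 jog.py; python3 -c "
from h import *
plan(.521,.440,.1015,.5)"
```

```text
[0.3553 0.2851] 0.8 0.74
[0.379  0.3083] 1.2 0.58
[0.3911 0.2597] 0.5 0.61
t: 8.75
tool_pos: [0.5222, 0.4409, 0.1188]
tool_rot: [2.211, 2.231, 0.003]
contact_force: [0.3, 0.1, -1.4]
opening: 0.035
grip_force: 35.4
d [-0.0009 -0.0012  0.0173] dist 0.017 rot [ 0.002 -0.001  0.   ] t 8.75 q [0.59 0.27 1.56 0.   1.31 0.58]
```

```bash
echo '[[0.03,-0.0005,-0.001,0.007,0,0,0],[0.03,-0.0005,-0.001,0.013,0,0,0],[0.03,-0.0005,-0.001,0.015,0,0,0],[0.03,-0.0005,-0.001,0.015,0,0,0],[0.03,-0.0005,-0.001,0.015,0,0,0]]' | python3 jog.py; echo '[[0.03,0,0,0.001,0,0,0],[0.03,0,0,0.002,0,0,0],[0.03,0,0,0.003,0,0,0],[0.03,0,0,0.003,0,0,0]]' | python3 jog.py
```

```text
t: 9.17
tool_pos: [0.5205, 0.44, 0.1024]
tool_rot: [2.211, 2.231, 0.0]
contact_force: [-0.6, -0.4, -2.1]
opening: 0.0352
grip_force: 35.4
t: 9.5
tool_pos: [0.5208, 0.4407, 0.1017]
tool_rot: [-2.211, -2.231, -0.002]
contact_force: [-3.3, -1.8, 6.7]
opening: 0.0347
grip_force: 36.0
```

```bash
echo '[[0.056,0,0,0,0,0,0],[0.056,0,0,0,0,0,0],[0.056,0,0,0,0,0,0],[0.056,0,0,0,0,0,0],[0.056,0,0,-0.03,0,0,0],[0.056,0,0,-0.065,0,0,0],[0.056,0,0,-0.1,0,0,0],[0.056,0,0,-0.1,0,0,0],[0.056,0,0,-0.1,0,0,0]]' | python3 jog.py
python3 - <<'E'
from h import *
plan(.487,.2816,.200,-8.3)
E
```

```text
t: 10.25
tool_pos: [0.5222, 0.4411, 0.2034]
tool_rot: [2.211, 2.23, 0.011]
contact_force: [-1.0, 0.8, -0.5]
opening: 0.0561
grip_force: 0.0
d [-0.1592 -0.0366  0.0025] dist 0.163 rot [ 0.006 -0.004  0.154] t 10.25 q [ 0.59  0.2   1.5  -0.    1.44  0.58]
```

```bash
echo '[[0.056,-0.04,-0.009,0,0,0,0.04],[0.056,-0.08,-0.018,0,0,0,0.08],[0.056,-0.12,-0.027,0,0,0,0.12],[0.056,-0.159,-0.036,0,0,0,0.154],[0.056,-0.159,-0.036,0,0,0,0.154],[0.056,-0.159,-0.036,0,0,0,0.154]]' | python3 jog.py
python3 - <<'E'
from h import *
for n in("top","side"): cv2.imwrite(f"pics/{n}7.png",ctrl.get_image(n)[:,:,::-1])
t=cv2.imread("pics/top7.png");s=cv2.imread("pics/side7.png");cv2.imwrite("pics/v7.png",np.hstack([tile(t,195,120,44,100,6,8),tile(s,300,180,44,100,6,8),tile(s,215,160,44,100,6,8)]))
plan(.487,.2816,.1285,-8.3)
E
```

```text
t: 10.75
tool_pos: [0.4848, 0.2788, 0.1971]
tool_rot: [-2.378, -2.051, 0.005]
contact_force: [-0.7, 0.5, 0.1]
opening: 0.0563
grip_force: 0.0
d [0.001  0.0012 0.0698] dist 0.07 rot [-0.001  0.    -0.   ] t 10.85 q [ 0.39 -0.08  1.8   0.    1.42  0.54]
```

View pics/v7.png

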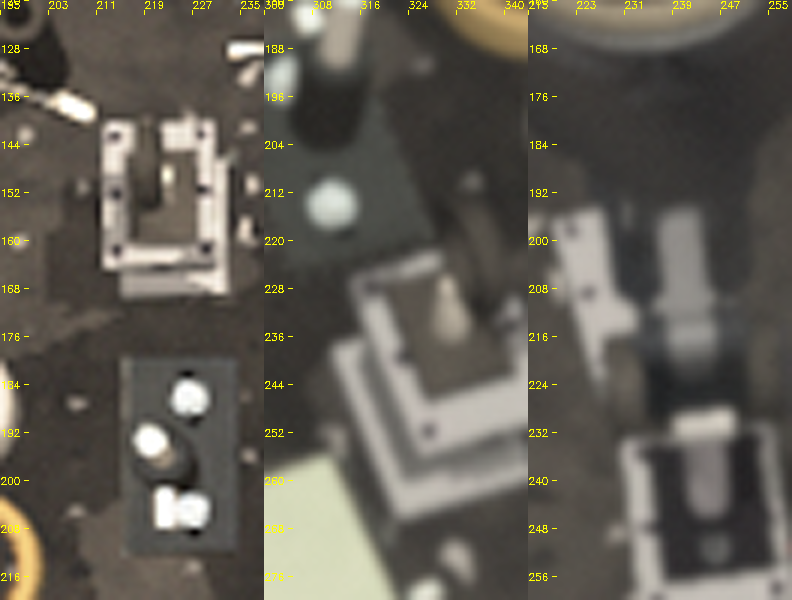

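The lens stands upright on A, possibly a few mm toward -y (right rim narrower); I'll measure that later. The gripper is aligned over the tube clamp. Descending onto the tube.

```bash
echo '[[0.056,0.001,0.001,0.03,0,0,0],[0.056,0.001,0.001,0.055,0,0,0],[0.056,0.001,0.001,0.07,0,0,0],[0.056,0.001,0.001,0.07,0,0,0],[0.056,0.001,0.001,0.07,0,0,0],[0.056,0.001,0.001,0.07,0,0,0],[0.03,0.001,0.001,0.07,0,0,0],[0.03,0.001,0.001,0.07,0,0,0],[0.03,0.001,0.001,0.07,0,0,0],[0.03,0.001,0.001,0.07,0,0,0],[0.03,0.001,0.001,0.07,0,0,0],[0.03,0.001,0.001,0.07,0,0,0]]' | python3 jog.py 45;  python3 -c "
from h import *
o=ctrl.get_obs();print(R.from_rotvec(o['tool_rot']).apply([0,1,0]))"
echo '[[0.03,0,0,-0.01,0,0,0],[0.03,0,0,-0.03,0,0,0],[0.03,0,0,-0.055,0,0,0],[0.03,0,0,-0.08,0,0,0],[0.03,0,0,-0.08,0,0,0],[0.03,0,0,-0.08,0,0,0],[0.03,0,0,-0.08,0,0,0]]' | python3 jog.py
python3 - <<'E'
from h import *
for n in("top","side"): cv2.imwrite(f"pics/{n}8.png",ctrl.get_image(n)[:,:,::-1])
t=cv2.imread("pics/top8.png");s=cv2.imread("pics/side8.png");cv2.imwrite("pics/v8.png",np.hstack([tile(s,300,200,64,80,6,8),tile(s,212,190,64,80,6,8)]))
plan(.3872,.2827,.21,.3)
E
```

```text
t: 11.85
tool_pos: [0.4882, 0.2822, 0.1314]
tool_rot: [2.376, 2.054, 0.005]
contact_force: [-1.4, -0.5, 5.1]
opening: 0.0347
grip_force: 45.0
[ 0.98950344 -0.14448271  0.00277296]
t: 12.43
tool_pos: [0.4863, 0.2811, 0.2077]
tool_rot: [-2.376, -2.054, 0.004]
contact_force: [-0.3, 0.1, -3.0]
opening: 0.0345
grip_force: 45.3
d [-0.0126 -0.0979 -0.0029] dist 0.099 rot [-0.004  0.002 -0.15 ] t 12.5333 q [ 0.39 -0.08  1.79 -0.    1.44  0.54]
```

View pics/v8.png

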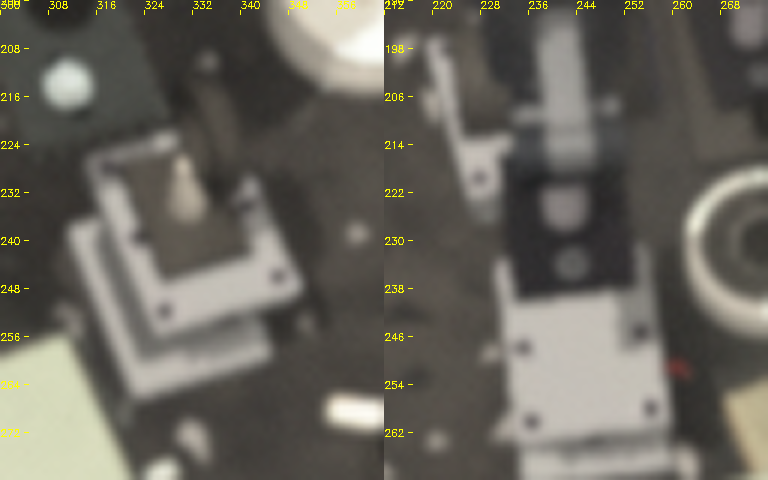

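The tube is lifted and B's top is bare (far corners at tile (518,440) and (672,425)). The lens on A has foot far corners at tile (165,281) and (253,250). From here I work from numbers only, since the picture budget is used.

Run:
```python
from h import *
s=cv2.imread("pics/side8.png");f=lambda a,b:(300+a/6-.42,200+b/6-.42);g=lambda a,b:(212+(a-384)/6-.42,190+b/6-.42)
X=[onz("side",f(*p),.073)[:2] for p in[(165,281),(253,250)]];print("lens foot far corners",np.round(X,4),np.linalg.norm(X[1]-X[0]))
inv=255-s
for nm,p,q,i,z,im in[("foot far",(170,280),(248,252),(-.3,-1),.073,inv),("foot L",(130,190),(160,270),(1,-.4),.073,inv),("foot R",(240,200),(252,240),(-1,.4),.073,inv),
  ("riser far",(168,333),(296,293),(-.3,-1),.065,s),("riser L",(92,165),(155,325),(1,-.4),.065,s),("riser R",(255,190),(298,282),(-1,.4),.065,s)]:
    c,a,r=edgeline("side",im,f(*p),f(*q),i,z,2);print(nm,c.round(4),round(a,1),round(r,2))
for nm,p,q,i in[("far",(525,440),(665,426),(-.1,-1)),("L",(501,265),(517,430),(1,-.1)),("R",(642,260),(670,418),(-1,.15))]:
    c,a,r=edgeline("side",s,g(*p),g(*q),i,.048,2);print("B",nm,c.round(4),round(a,1),round(r,2))
```

```text
lens foot far corners [[0.5396 0.4246]
 [0.5375 0.4539]] 0.029376538082877355
foot far [0.5396 0.4407] 1.6 0.48
foot L [0.5228 0.4221] -0.6 0.65
foot R [0.5278 0.4555] -21.3 0.6
riser far [0.5523 0.4403] -0.7 0.6
riser L [0.5237 0.417 ] 2.1 0.52
riser R [0.5313 0.466 ] 1.0 0.37
B far [0.5186 0.2778] -9.4 0.54
B L [0.4788 0.2581] -7.5 0.43
B R [0.4957 0.3055] -9.7 0.41
```

Run:
```python
from h import *
s=cv2.imread("pics/side8.png");g=lambda a,b:(212+(a-384)/6-.42,190+b/6-.42)
for z in(.1243,.1323):
  X=[onz("side",g(*p),z)[:2] for p in[(511,301),(634,288)]];d=X[1]-X[0];m=(X[0]+X[1])/2;n=np.array([-d[1],d[0]])/np.linalg.norm(d)
  print(z,np.linalg.norm(d),np.degrees(np.arctan2(-d[0],d[1])),"centre",m+.023*n,m-.023*n if 0 else "")
print(ctrl.get_obs()['tool_pos'])
```

```text
0.1243 0.035329299177409984 -9.475459286075758 centre [0.48127935 0.28154195] 
0.1323 0.034932000144382455 -9.475459286075688 centre [0.48462928 0.28099627] 
[0.48584024 0.28097754 0.20670805]
```

```bash
echo '[[0.03,-0.004,-0.033,0,0,0,-0.05],[0.03,-0.008,-0.066,0,0,0,-0.1],[0.03,-0.0126,-0.098,0,0,0,-0.15],[0.03,-0.0126,-0.098,0,0,0,-0.15],[0.03,-0.0126,-0.098,0.03,0,0,-0.15],[0.03,-0.0126,-0.098,0.06,0,0,-0.15],[0.03,-0.0126,-0.098,0.08,0,0,-0.15],[0.03,-0.0126,-0.098,0.09,0,0,-0.15],[0.03,-0.0126,-0.098,0.09,0,0,-0.15],[0.03,-0.0126,-0.098,0.09,0,0,-0.15],[0.03,-0.0126,-0.098,0.09,0,0,-0.15]]' | python3 jog.py; python3 -c "
from h import *
plan(.3872,.2827,.1054,.3)"
```

```text
t: 13.45
tool_pos: [0.3893, 0.2837, 0.1207]
tool_rot: [2.216, 2.226, 0.003]
contact_force: [-1.1, -0.6, -2.0]
opening: 0.0342
grip_force: 45.9
d [-0.001  -0.0021  0.0153] dist 0.015 rot [ 0.002 -0.001 -0.   ] t 13.45 q [ 0.48 -0.2   2.05 -0.    1.3   0.47]
```

```bash
echo '[[0.03,-0.0005,-0.0015,0.006,0,0,0],[0.03,-0.0005,-0.0015,0.011,0,0,0],[0.03,-0.0005,-0.0015,0.013,0,0,0],[0.03,-0.0005,-0.0015,0.013,0,0,0],[0.03,-0.0005,-0.0015,0.013,0,0,0]]' | python3 jog.py; echo '[[0.03,0,0,0.001,0,0,0],[0.03,0,0,0.002,0,0,0],[0.03,0,0,0.003,0,0,0],[0.03,0,0,0.003,0,0,0]]' | python3 jog.py
```

```text
t: 13.87
tool_pos: [0.3867, 0.2827, 0.1062]
tool_rot: [-2.216, -2.227, 0.0]
contact_force: [0.6, -0.2, -1.7]
opening: 0.0347
grip_force: 45.9
t: 14.2
tool_pos: [0.3874, 0.2833, 0.1055]
tool_rot: [-2.216, -2.227, -0.002]
contact_force: [-3.8, -0.5, 8.2]
opening: 0.0347
grip_force: 46.9
```

```bash
echo '[[0.056,0,0,0,0,0,0],[0.056,0,0,0,0,0,0],[0.056,0,0,0,0,0,0],[0.056,0,0,0,0,0,0],[0.056,0,0,-0.03,0,0,0],[0.056,0,0,-0.065,0,0,0],[0.056,0,0,-0.065,0,0,0],[0.056,0,0,-0.065,0,0,0],[0.056,0,0,-0.065,0,0,0]]' | python3 jog.py
python3 - <<'E'
from h import *
for n in("top","side"): cv2.imwrite(f"pics/{n}9.png",ctrl.get_image(n)[:,:,::-1])
plan(.3875,.3668,.155,0)
E
```

```text
t: 14.95
tool_pos: [0.3867, 0.2827, 0.168]
tool_rot: [-2.216, -2.227, 0.0]
contact_force: [-0.1, -0.2, -0.0]
opening: 0.0557
grip_force: 0.0
d [0.0845 0.002  0.0115] dist 0.085 rot [-0.003  0.001  0.005] t 15.05 q [ 0.48 -0.26  2.01 -0.    1.39  0.47]
```

```bash
echo '[[0.056,0.04,0.0005,0,0,0,0.005],[0.056,0.084,0.0005,0,0,0,0.005],[0.056,0.084,0.0005,0,0,0,0.005],[0.056,0.084,0.0005,0.03,0,0,0.005],[0.056,0.084,0.0005,0.06,0,0,0.005],[0.056,0.084,0.0005,0.09,0,0,0.005],[0.056,0.084,0.0005,0.104,0,0,0.005],[0.056,0.084,0.0005,0.104,0,0,0.005],[0.056,0.084,0.0005,0.104,0,0,0.005],[0.056,0.084,0.0005,0.104,0,0,0.005]]' | python3 jog.py; echo '[[0.03,0,0,0,0,0,0],[0.03,0,0,0,0,0,0],[0.03,0,0,0,0,0,0],[0.03,0,0,0,0,0,0],[0.03,0,0,0,0,0,0],[0.03,0,0,0,0,0,0]]' | python3 jog.py 40; python3 -c "
from h import *
plan(.3875,.3668,.064,0)"
```

```text
t: 15.88
tool_pos: [0.3873, 0.367, 0.065]
tool_rot: [2.221, 2.221, 0.001]
contact_force: [0.0, -0.2, 0.2]
opening: 0.056
grip_force: 0.0
t: 16.38
tool_pos: [0.3877, 0.3676, 0.0663]
tool_rot: [2.221, 2.221, 0.004]
contact_force: [-3.4, -0.2, 6.0]
opening: 0.0333
grip_force: 39.6
d [-0.0008 -0.0002  0.0023] dist 0.002 rot [ 0.002 -0.002  0.   ] t 16.3833 q [ 0.62 -0.    1.96  0.    1.18  0.62]
```

```bash
echo '[[0.03,0,0,-0.01,0,0,0],[0.03,0,0,-0.03,0,0,0],[0.03,0,0,-0.06,0,0,0],[0.03,0,0,-0.095,0,0,0],[0.03,0,0,-0.13,0,0,0],[0.03,0,0,-0.135,0,0,0],[0.03,0,0,-0.135,0,0,0],[0.03,0,0,-0.135,0,0,0]]' | python3 jog.py; python3 -c "
from h import *
ctrl.get_image('side');plan(.4876,.2812,.2,-8.6)"
```

```text
t: 17.05
tool_pos: [0.3866, 0.3665, 0.1988]
tool_rot: [2.221, 2.221, -0.001]
contact_force: [-0.1, -0.4, -2.5]
opening: 0.0334
grip_force: 40.2
d [-0.0848  0.1016 -0.0028] dist 0.132 rot [-0.002  0.002  0.15 ] t 17.1 q [ 0.62 -0.15  1.86 -0.    1.43  0.62]
```

```bash
echo '[[0.03,-0.021,0.025,0,0,0,0.04],[0.03,-0.042,0.05,0,0,0,0.08],[0.03,-0.064,0.076,0,0,0,0.12],[0.03,-0.085,0.1008,0,0,0,0.15],[0.03,-0.085,0.1008,0,0,0,0.15],[0.03,-0.085,0.1008,0.03,0,0,0.15],[0.03,-0.085,0.1008,0.055,0,0,0.15],[0.03,-0.085,0.1008,0.075,0,0,0.15],[0.03,-0.085,0.1008,0.08,0,0,0.15],[0.03,-0.085,0.1008,0.08,0,0,0.15],[0.03,-0.085,0.1008,0.08,0,0,0.15],[0.03,-0.085,0.1008,0.08,0,0,0.15]]' | python3 jog.py; python3 -c "
from h import *
plan(.4876,.2812,.1035,-8.6)"
```

```text
t: 18.1
tool_pos: [0.4884, 0.2822, 0.1206]
tool_rot: [2.381, 2.049, 0.003]
contact_force: [0.1, -0.6, -2.3]
opening: 0.033
grip_force: 40.6
d [-0.0011 -0.0007  0.0171] dist 0.017 rot [ 0.002 -0.001  0.   ] t 18.1 q [ 0.39  0.    1.86 -0.    1.28  0.54]
```

```bash
echo '[[0.03,-0.0006,-0.0004,0.006,0,0,0],[0.03,-0.0006,-0.0004,0.011,0,0,0],[0.03,-0.0006,-0.0004,0.014,0,0,0],[0.03,-0.0006,-0.0004,0.014,0,0,0],[0.03,-0.0006,-0.0004,0.014,0,0,0]]' | python3 jog.py; echo '[[0.03,0,0,0.001,0,0,0],[0.03,0,0,0.002,0,0,0],[0.03,0,0,0.003,0,0,0],[0.03,0,0,0.003,0,0,0]]' | python3 jog.py
```

```text
t: 18.52
tool_pos: [0.4872, 0.2812, 0.1053]
tool_rot: [-2.382, -2.049, 0.0]
contact_force: [-0.2, -0.1, -2.3]
opening: 0.0334
grip_force: 40.6
t: 18.85
tool_pos: [0.4877, 0.2818, 0.1049]
tool_rot: [-2.381, -2.049, -0.002]
contact_force: [-5.8, -1.4, 9.6]
opening: 0.033
grip_force: 41.6
```

```bash
echo '[[0.056,0,0,0,0,0,0],[0.056,0,0,0,0,0,0],[0.056,0,0,0,0,0,0],[0.056,0,0,0,0,0,0],[0.056,0,0,-0.03,0,0,0],[0.056,0,0,-0.065,0,0,0],[0.056,0,0,-0.1,0,0,0],[0.056,0,0,-0.13,0,0,0],[0.056,0.263,-0.332,-0.13,0,0,0],[0.056,0.263,-0.332,-0.13,0,0,0],[0.056,0.263,-0.332,-0.13,0,0,0],[0.056,0.263,-0.332,-0.13,0,0,0],[0.056,0.263,-0.332,-0.13,0,0,0],[0.056,0.263,-0.332,-0.13,0,0,0],[0.056,0.263,-0.332,-0.13,0,0,0],[0.056,0.263,-0.332,-0.13,0,0,0],[0.056,0.263,-0.332,-0.13,0,0,0],[0.056,0.263,-0.332,-0.13,0,0,0],[0.056,0.263,-0.332,-0.13,0,0,0],[0.056,0.263,-0.332,-0.13,0,0,0]]' | python3 jog.py
python3 - <<'E'
from h import *
for n in("top","side"): cv2.imwrite(f"pics/{n}F.png",ctrl.get_image(n)[:,:,::-1])
t=cv2.imread("pics/topF.png");s=cv2.imread("pics/sideF.png");t0=cv2.imread("pics/top0.png");s0=cv2.imread("pics/side0.png")
# foot margins: gray profile along the line through each riser, along riser's x (y world) and y, on riser-top plane
for k,im in(("top",t),("side",s)):
  g=cv2.cvtColor(im,cv2.COLOR_BGR2GRAY).astype(np.float32)
  for nm,c,yaw,z in(("A",(.521,.440),.3,.065),("B",(.4876,.2815),-8.6,.048),("C",(.3872,.2827),.3,.022)):
    a=np.radians(yaw);ex=np.array([-np.sin(a),np.cos(a)]);ey=np.array([np.cos(a),np.sin(a)])
    for v in (-.026,-.017,-.01,.01,.017,.026):
      u=np.arange(-.032,.0321,.002)
      p=np.array([proj(k,np.r_[np.array(c)+v*ey+uu*ex,z]) for uu in u],np.float32)
      print(k,nm,v,cv2.remap(g,p[None,:,0],p[None,:,1],cv2.INTER_LINEAR)[0].astype(int))
E
```

```text
t: 20.52
tool_pos: [0.1961, 0.5922, 0.2317]
tool_rot: [2.377, 2.053, -0.001]
contact_force: [-0.3, -1.3, 0.5]
opening: 0.0559
grip_force: 0.0
top A -0.026 [ 83 124 181 230 224 166 168 204 231 221 221 221 223 224 225 225 225 224
 225 226 227 226 214 176 118 143 166 145  58  58  61  64  67]
top A -0.017 [ 70 125 193 229 224 225 204 160 108 103 106 105 103 101  98  95  93  93
  92  84  70  79 110 148 157 160 148 116  58  60  65  67  67]
top A -0.01 [ 55 126 190 219 210 224 209 166 112 108 106 105 105 104 102 102  99  95
  91  82  69  79 110 145 153 182 197 165  46  56  63  65  67]
top A 0.01 [ 61 140 194 210 197 222 204 151  94  92  95  95 129 197 213 113  74  77
  83  84  78  79 102 156 192 200 188 153  87  82  84  87  87]
top A 0.017 [115 102  94 116 181 223 210 163 113  95 105 107 106 104  94  74  76  89
  97  95  98 110 138 186 217 226 213 171  82  79  79  80  80]
top A 0.026 [ 78  79  79 109 177 193 135 133 188 228 224 223 224 221 191 103  72  77
  88  82 119 171 207 195 122 119 140 146  85  79  80  82  81]
top B -0.026 [147 168 185 207 224 194 162 148 150 158 148 139 126 116 107 1
[... 3657 characters left out ...]
157 146 106  63  43  43  44  52  73  96 106 107
 107 104  93  73  57  51  54  66  88 108 105  85  67  62  62]
side C -0.01 [ 70  87 114 133 139 151 163 149 106  64  45  42  45  58  82 103 114 115
 111 103  86  64  49  48  51  65  89 105 103  84  68  62  60]
side C 0.01 [ 69  68  68  75 100 138 159 149 111  68  45  42  41  43  50  65  76  82
  80  66  53  49  49  49  52  65  92 120 125 101  73  62  64]
side C 0.017 [ 72  70  71  77 103 140 162 155 123  89  74  69  64  63  66  67  69  73
  76  71  68  69  71  72  78  92 114 133 131 103  73  64  67]
side C 0.026 [ 71  72  73  78  99 126 136 129 133 153 168 173 173 172 173 173 173 171
 169 162 157 159 161 162 153 136 125 133 129  98  70  62  66]
```

Lens on A is off by about -2.3 mm in y (both views agree); B and C are centred in y. Next, profiles along the long axis.

Run:
```python
from h import *
for k,f,us in(("top","topF",(-.012,.008)),("side","sideF",(-.012,-.008,.008,.012))):
  g=cv2.cvtColor(cv2.imread(f"pics/{f}.png"),cv2.COLOR_BGR2GRAY).astype(np.float32)
  for nm,c,yaw,z in(("A",(.521,.440),.3,.065),("B",(.4876,.2815),-8.6,.048),("C",(.3872,.2827),.3,.022)):
    a=np.radians(yaw);ex=np.array([-np.sin(a),np.cos(a)]);ey=np.array([np.cos(a),np.sin(a)])
    for u in us:
      v=np.r_[np.arange(-.038,-.0119,.002),np.arange(.012,.0381,.002)]
      p=np.array([proj(k,np.r_[np.array(c)+vv*ey+u*ex,z]) for vv in v],np.float32)
      r=cv2.remap(g,p[None,:,0],p[None,:,1],cv2.INTER_LINEAR)[0].astype(int);print(k,nm,u,r[:14],r[14:])
```

```text
top A -0.012 [202 170 128  98 166 215 221 176 121 102 103 109 106 105] [ 94  95 100 117 185 215 224 224 226 200 161 121 106  93]
top A 0.008 [161 154 124 129 169 213 227 189 140  99  75  66  67  69] [ 82  86  92 103 114 120 120 119 119 111  96  73  73  76]
top B -0.012 [119 179 205 158 184 195 148  73  66  71  68  68  68  68] [ 74  74  68  68 106 171 220 211 201 189 146 101  81  81]
top B 0.008 [108 150 160 128 178 192 145  68  65  68  66  56  44  40] [ 68  65  63  58 112 188 227 230 233 222 172 104  87 104]
top C -0.012 [ 95  84  72 112 207 239 191 122  69  74  74  73  70  68] [254 254 254 253 252 251 250 246 229 192 125  91  78  81]
top C 0.008 [ 85  85  78  97 222 242 206 131  50  47  43  42  42  42] [ 91  90  87  85  82  74  62  98 168 199 155 111  82  90]
side A -0.012 [ 60  59  72 103 137 150 130  98  78  74  78  76  78  76] [ 80  92 120 152 168 172 170 172 172 157 128 104  98 107]
side A -0.008 [ 61  60  72  99 135 147 127  98  81  76  76  77  77  77] [ 78  88 120 155 171 175 175 174 170 154 126 103  99 107]
side A 0.008 [ 59  57  59  72  84  84  77  81  94 109 107  97  94  94
[... 440 characters left out ...]
2 32 34 42 47 50 52 51] [ 43  53  85 128 160 172 175 175 170 155 127 110 115 132]
side B 0.012 [62 63 61 56 48 41 39 38 35 33 32 32 31 29] [ 43  54  87 132 163 174 176 175 172 159 136 114 113 127]
side C -0.012 [64 69 73 80 82 73 58 48 46 46 45 44 45 47] [ 47  47  58  92 130 155 167 168 165 151 126 108  99  92]
side C -0.008 [ 75  89 100 104  97  75  56  48  45  44  44  45  45  45] [ 41  43  53  81 123 157 171 173 166 150 127 107  99  92]
side C 0.008 [117 110 107 107 107 105 103 101 100  97  93  92  89  88] [ 49  49  58  84 125 156 165 157 141 141 164 186 178 156]
side C 0.012 [111  98  91  91  88  81  74  68  65  61  59  57  55  52] [ 48  48  58  90 129 157 166 161 146 141 154 159 145 125]
```

```bash
cat > m.py <<'E'
from h import *
import sys
def cross(r,s,lv):  # positions where profile crosses lv
    i=np.where((r[:-1]-lv)*(r[1:]-lv)<0)[0];return (1e3*(s[i]+(lv-r[i])/(r[i+1]-r[i])*(s[i+1]-s[i]))).round(1)
RS=(("A",(.521,.440),.3,.065),("B",(.4876,.2815),-8.6,.048),("C",(.3872,.2827),.3,.022))
for tag in sys.argv[1:]:
 for k,lv in(("top",140),("side",110)):
  g=cv2.cvtColor(cv2.imread(f"pics/{k}{tag}.png"),cv2.COLOR_BGR2GRAY).astype(np.float32)
  for nm,c,yaw,z in RS:
    a=np.radians(yaw);ex=np.array([-np.sin(a),np.cos(a)]);ey=np.array([np.cos(a),np.sin(a)]);S=np.arange(-.036,.03601,.0005)
    def pr(off,d,e):
        acc=[]
        for o in off:
            p=np.array([proj(k,np.r_[np.array(c)+o*e+s*d,z]) for s in S],np.float32);acc.append(cv2.remap(g,p[None,:,0],p[None,:,1],cv2.INTER_LINEAR)[0])
        return np.mean(acc,0)
    for nme,off,d,e in(("long u-",(-.013,-.011,-.009),ey,ex),("long u+",(.007,.009,.011),ey,ex),("short v-",(-.016,-.014,-.012),ex,ey),("short v+",(.01,.012,.014),ex,ey)):
        print(tag,k,nm,nme,cross(pr(off,d,e),S,lv))
E
python3 m.py 0 F
```

```text
0 top A long u- [-34.7 -30.7 -25.8  21.8  32.4]
0 top A long u+ [-35.  -31.3 -25.8  25.1  32.9]
0 top A short v- [-35.5 -29.6 -20.   18.8  20.1]
0 top A short v+ [-30.2 -20.2  17.3  22.8]
0 top B long u- [-23.4   5.6]
0 top B long u+ [-32.5 -31.2 -25. ]
0 top B short v- [-26.6 -19.   18.   20.5]
0 top B short v+ [-17.1   2.3  27.1  27.6]
0 top C long u- [-31.5 -19.1  25.   32.2]
0 top C long u+ [-31.3 -19.3  19.6  32.6]
0 top C short v- [-27.5 -17.8  12.8  22.4]
0 top C short v+ [-26.1 -18.1  12.4  22.8]
0 side A long u- [17.9 33.5]
0 side A long u+ [-13.1 -10.1  18.   32.5]
0 side A short v- [-24.5 -16.3   3.8   7.6]
0 side A short v+ [-28.8 -24.5 -16.5  20.3  25.5]
0 side B long u- [19.5]
0 side B long u+ [-27.2  19.1  34.3  35.1]
0 side B short v- [-24.5 -16.4  -1.    3.7]
0 side B short v+ [-24.5 -16.   20.2  24.4]
0 side C long u- [-32.5 -24.2]
0 side C long u+ [14.9]
0 side C short v- [-24.4 -14.7  16.7  23.7]
0 side C short v+ [-23.6 -14.6  15.2  25.5]
F top A long u- [-34.7 -30.6 -22.6  18.7  32.5]
F top A long u+ [-34.9 -31.2 -21.7  20.7  29.4]
F top A short v- [-35.5 -29.6 
[... 189 characters left out ...]
17.1  20.8]
F top B short v+ [-26.4 -20.3  16.4  23.3  27.5  27.5]
F top C long u- [-31.5 -24.5  -9.1  31.6]
F top C long u+ [-31.3 -24.2  26.9  32.6]
F top C short v- [-27.5 -19.6  18.1  22.5]
F top C short v+ [-23.1  -2.2  18.6  23.3]
F side A long u- [-31.6 -24.8  15.3  33.4]
F side A long u+ [15.2 32.5]
F side A short v- [-24.5 -14.6  -0.1   7.3]
F side A short v+ [-28.9 -24.5 -14.1  15.5  25.4]
F side B long u- [17.]
F side B long u+ [17.1 34.3 35.1]
F side B short v- [-24.5 -17.7  -3.   -0.8  20.6  22.3]
F side B short v+ [-24.5 -17.3  18.5  24.6]
F side C long u- [19.  33.8]
F side C long u+ [19.1]
F side C short v- [-24.4 -16.2  -0.8   4.1]
F side C short v+ [-23.6 -15.9  21.2  25.6]
```

The profiles show consistent real offsets: all three optics are about 2–4 mm short in x, the lens -1.2 mm and the tube +1.5 mm in y. I'll regrip each one and nudge it, starting with the iris on B.

```bash
echo '[[0.056,-0.263,0.332,0,0,0,0],[0.056,-0.263,0.332,0,0,0,0],[0.056,-0.263,0.332,0,0,0,0],[0.056,-0.263,0.332,0,0,0,0],[0.056,-0.263,0.332,0,0,0,0],[0.056,-0.263,0.332,0,0,0,0],[0.056,-0.263,0.332,0,0,0,0],[0.056,-0.263,0.332,0,0,0,0],[0.056,-0.263,0.332,0,0,0,0],[0.056,-0.263,0.332,0,0,0,0],[0.056,-0.263,0.332,0,0,0,0],[0.056,-0.263,0.332,0,0,0,0],[0.056,-0.263,0.332,0,0,0,0],[0.056,-0.263,0.332,0.04,0,0,0],[0.056,-0.263,0.332,0.08,0,0,0],[0.056,-0.263,0.332,0.115,0,0,0],[0.056,-0.263,0.332,0.129,0,0,0],[0.056,-0.263,0.332,0.129,0,0,0],[0.056,-0.263,0.332,0.129,0,0,0],[0.056,-0.263,0.332,0.129,0,0,0]]' | python3 jog.py; echo '[[0.03,0,0,0,0,0,0],[0.03,0,0,0,0,0,0],[0.03,0,0,0,0,0,0],[0.03,0,0,0,0,0,0],[0.03,0,0,0,0,0,0],[0.03,0,0,0,0,0,0]]' | python3 jog.py 40; echo '[[0.03,0,0,-0.004,0,0,0],[0.03,0,0,-0.01,0,0,0],[0.03,0,0.002,-0.01,0,0,0],[0.03,0,0.0038,-0.01,0,0,0],[0.03,0,0.0038,-0.01,0,0,0],[0.03,0,0.0038,-0.01,0,0,0],[0.03,0,0.0038,-0.005,0,0,0],[0.03,0,0.0038,-0.002,0,0,0],[0.03,0,0.0038,-0.002,0,0,0],[0.03,0,0.0038,-0.002,0,0,0]]' | python3 jog.py
```

```text
t: 22.28
tool_pos: [0.4878, 0.2824, 0.1054]
tool_rot: [2.38, 2.05, 0.005]
contact_force: [0.2, -0.8, 0.2]
opening: 0.0562
grip_force: 0.0
t: 22.78
tool_pos: [0.4883, 0.2821, 0.106]
tool_rot: [2.382, 2.049, 0.005]
contact_force: [-3.2, 0.4, 7.2]
opening: 0.0333
grip_force: 39.4
t: 23.62
tool_pos: [0.4912, 0.2809, 0.1061]
tool_rot: [-2.382, -2.049, -0.001]
contact_force: [-2.4, 0.0, 4.8]
opening: 0.0332
grip_force: 40.5
```

```bash
echo '[[0.056,0,0,0,0,0,0],[0.056,0,0,0,0,0,0],[0.056,0,0,0,0,0,0],[0.056,0,0,0,0,0,0],[0.056,0,0,-0.03,0,0,0],[0.056,0,0,-0.065,0,0,0],[0.056,0,0,-0.09,0,0,0],[0.056,0,0,-0.09,0,0,0],[0.056,0,0,-0.09,0,0,0],[0.056,0,0,-0.09,0,0,0]]' | python3 jog.py; python3 -c "
from h import *
plan(.5212,.4403,.1025,.5)"
```

```text
t: 24.45
tool_pos: [0.4906, 0.2805, 0.1945]
tool_rot: [-2.381, -2.049, 0.001]
contact_force: [-0.6, -0.4, -0.2]
opening: 0.0562
grip_force: 0.0
d [0.1627 0.0065 0.0919] dist 0.187 rot [-0.001  0.    -0.159] t 24.45 q [ 0.39 -0.06  1.79 -0.    1.42  0.54]
```

```bash
echo '[[0.056,0.04,0.0015,0,0,0,-0.04],[0.056,0.08,0.003,0,0,0,-0.08],[0.056,0.12,0.0045,0,0,0,-0.12],[0.056,0.1625,0.006,0,0,0,-0.159],[0.056,0.1625,0.006,0,0,0,-0.159],[0.056,0.1625,0.006,0.03,0,0,-0.159],[0.056,0.1625,0.006,0.06,0,0,-0.159],[0.056,0.1625,0.006,0.085,0,0,-0.159],[0.056,0.1625,0.006,0.093,0,0,-0.159],[0.056,0.1625,0.006,0.093,0,0,-0.159],[0.056,0.1625,0.006,0.093,0,0,-0.159],[0.056,0.1625,0.006,0.093,0,0,-0.159]]' | python3 jog.py; echo '[[0.03,0,0,0,0,0,0],[0.03,0,0,0,0,0,0],[0.03,0,0,0,0,0,0],[0.03,0,0,0,0,0,0],[0.03,0,0,0,0,0,0],[0.03,0,0,0,0,0,0]]' | python3 jog.py 35; echo '[[0.03,0,0,-0.004,0,0,0],[0.03,0,0,-0.01,0,0,0],[0.03,0.0007,0.002,-0.01,0,0,0],[0.03,0.0013,0.0037,-0.01,0,0,0],[0.03,0.0013,0.0037,-0.01,0,0,0],[0.03,0.0013,0.0037,-0.01,0,0,0],[0.03,0.0013,0.0037,-0.005,0,0,0],[0.03,0.0013,0.0037,-0.002,0,0,0],[0.03,0.0013,0.0037,-0.001,0,0,0],[0.03,0.0013,0.0037,-0.001,0,0,0]]' | python3 jog.py
```

```text
t: 25.45
tool_pos: [0.5222, 0.4409, 0.1042]
tool_rot: [2.211, 2.231, 0.004]
contact_force: [0.5, 0.1, -0.0]
opening: 0.0559
grip_force: 0.0
t: 25.95
tool_pos: [0.5223, 0.4412, 0.105]
tool_rot: [2.211, 2.231, 0.006]
contact_force: [-0.4, 0.2, 6.6]
opening: 0.035
grip_force: 34.8
t: 26.78
tool_pos: [0.5251, 0.4422, 0.1051]
tool_rot: [-2.211, -2.231, -0.001]
contact_force: [-3.5, -0.7, 6.3]
opening: 0.0352
grip_force: 35.6
```

```bash
echo '[[0.056,0,0,0,0,0,0],[0.056,0,0,0,0,0,0],[0.056,0,0,0,0,0,0],[0.056,0,0,0,0,0,0],[0.056,0,0,-0.03,0,0,0],[0.056,0,0,-0.065,0,0,0],[0.056,0,0,-0.1,0,0,0],[0.056,0,0,-0.1,0,0,0],[0.056,0,0,-0.1,0,0,0],[0.056,0,0,-0.1,0,0,0]]' | python3 jog.py; python3 -c "
from h import *
plan(.3874,.2831,.1062,.3)"
```

```text
t: 27.62
tool_pos: [0.5247, 0.4416, 0.2029]
tool_rot: [-2.211, -2.231, 0.001]
contact_force: [0.6, 0.1, 0.7]
opening: 0.0563
grip_force: 0.0
d [-0.1573 -0.1387  0.0968] dist 0.231 rot [-0.     0.     0.004] t 27.6167 q [ 0.59  0.21  1.49 -0.    1.44  0.58]
```

```bash
echo '[[0.056,-0.03,-0.026,0,0,0,0],[0.056,-0.06,-0.052,0,0,0,0],[0.056,-0.09,-0.079,0,0,0,0],[0.056,-0.12,-0.106,0,0,0,0],[0.056,-0.157,-0.1385,0,0,0,0.004],[0.056,-0.157,-0.1385,0,0,0,0.004],[0.056,-0.157,-0.1385,0.03,0,0,0.004],[0.056,-0.157,-0.1385,0.06,0,0,0.004],[0.056,-0.157,-0.1385,0.088,0,0,0.004],[0.056,-0.157,-0.1385,0.097,0,0,0.004],[0.056,-0.157,-0.1385,0.097,0,0,0.004],[0.056,-0.157,-0.1385,0.097,0,0,0.004],[0.056,-0.157,-0.1385,0.097,0,0,0.004]]' | python3 jog.py; echo '[[0.03,0,0,0,0,0,0],[0.03,0,0,0,0,0,0],[0.03,0,0,0,0,0,0],[0.03,0,0,0,0,0,0],[0.03,0,0,0,0,0,0],[0.03,0,0,0,0,0,0]]' | python3 jog.py 40; echo '[[0.03,0,0,-0.004,0,0,0],[0.03,0,0,-0.01,0,0,0],[0.03,-0.0008,0.0012,-0.01,0,0,0],[0.03,-0.0015,0.0022,-0.01,0,0,0],[0.03,-0.0015,0.0022,-0.01,0,0,0],[0.03,-0.0015,0.0022,-0.01,0,0,0],[0.03,-0.0015,0.0022,-0.005,0,0,0],[0.03,-0.0015,0.0022,-0.002,0,0,0],[0.03,-0.0015,0.0022,-0.001,0,0,0],[0.03,-0.0015,0.0022,-0.001,0,0,0]]' | python3 jog.py
```

```text
t: 28.7
tool_pos: [0.3889, 0.2841, 0.1078]
tool_rot: [2.215, 2.227, 0.003]
contact_force: [-0.3, 0.4, 0.1]
opening: 0.0558
grip_force: 0.0
t: 29.2
tool_pos: [0.3889, 0.2842, 0.1084]
tool_rot: [2.215, 2.226, 0.005]
contact_force: [-1.1, -0.1, 6.1]
opening: 0.0346
grip_force: 39.7
t: 30.03
tool_pos: [0.3902, 0.2823, 0.1085]
tool_rot: [-2.216, -2.227, 0.0]
contact_force: [-4.1, -0.9, 6.6]
opening: 0.0346
grip_force: 40.8
```

```bash
echo '[[0.056,0,0,0,0,0,0],[0.056,0,0,0,0,0,0],[0.056,0,0,0,0,0,0],[0.056,0,0,0,0,0,0],[0.056,0,0,-0.03,0,0,0],[0.056,0,0,-0.065,0,0,0],[0.056,0,0,-0.1,0,0,0],[0.056,0,0,-0.12,0,0,0],[0.056,0.31,-0.194,-0.12,0,0,0],[0.056,0.31,-0.194,-0.12,0,0,0],[0.056,0.31,-0.194,-0.12,0,0,0],[0.056,0.31,-0.194,-0.12,0,0,0],[0.056,0.31,-0.194,-0.12,0,0,0],[0.056,0.31,-0.194,-0.12,0,0,0],[0.056,0.31,-0.194,-0.12,0,0,0],[0.056,0.31,-0.194,-0.12,0,0,0],[0.056,0.31,-0.194,-0.12,0,0,0],[0.056,0.31,-0.194,-0.12,0,0,0],[0.056,0.31,-0.194,-0.12,0,0,0],[0.056,0.31,-0.194,-0.12,0,0,0]]' | python3 jog.py
python3 - <<'E'
from h import *
for n in("top","side"): cv2.imwrite(f"pics/{n}G.png",ctrl.get_image(n)[:,:,::-1])
# bystanders: compare start and now
for n,nm,X in(("top","power",(.46,.348,.02)),("top","bottle",(.321,.4246,.08)),("top","hex",(.30,.31,.005)),("side","bottle",(.321,.4246,.08))):
    u,v=proj(n,X).astype(int);a,b=[cv2.imread(f"pics/{n}{k}.png")[v-14:v+15,u-18:u+19].astype(int) for k in("0","G")];print(nm,(u,v),np.abs(a-b).mean().round(1))
E
python3 m.py G
```

```text
t: 31.7
tool_pos: [0.1945, 0.5907, 0.2268]
tool_rot: [2.215, 2.227, -0.001]
contact_force: [0.6, -0.3, -0.5]
opening: 0.0559
grip_force: 0.0
power (np.int64(257), np.int64(178)) 5.8
bottle (np.int64(226), np.int64(230)) 1.7
hex (np.int64(272), np.int64(239)) 1.6
bottle (np.int64(290), np.int64(148)) 1.0
G top A long u- [-34.7 -30.6 -18.7  21.6  32.4]
G top A long u+ [-34.9 -31.2 -20. ]
G top A short v- [-35.5 -29.7 -16.9  14.5  20.7]
G top A short v+ [-30.2 -16.9  -4.8  -3.2  13.9  22.2]
G top B long u- [-23.2  24.4  32.1]
G top B long u+ [-32.7 -31.2 -23.7  23.7  32.8]
G top B short v- [-26.6 -21.3  16.1  20.7]
G top B short v+ [-26.4 -21.1  15.2  23.3]
G top C long u- [-31.5 -22.9  -7.9  32.9]
G top C long u+ [-31.3 -24.   28.7  32.8]
G top C short v- [-27.6 -22.2  15.7  22.4]
G top C short v+ [-25.6  -4.7  16.1  23.2]
G side A long u- [-31.6 -21.3  17.6  33.4]
G side A long u+ [17.7 32.5]
G side A short v- [-24.6 -13.9   1.6   8.4]
G side A short v+ [-28.8 -24.6 -13.5  17.1  25. ]
G side B long u- [19.8]
G side B long u+ [20.2 34.3 35.2]
G side B short v- [-24.4 -18.5  19.2  22.3]
G side B short v+ [-24.5 -18.9  17.5  24.6]
G side C long u- [20.2 33.8]
G side C long u+ [19.9]
G side C short v- [-24.3 -18.6  -2.9   2.   20.3  23.2]
G side C short v+ [-23.5 -18.3  18.6  25.9]
```

Run:
```python
from h import *
for a,b in(("0","G"),):
  A,B=[cv2.imread(f"pics/top{k}.png")[168:190,246:269].astype(np.float32) for k in(a,b)];print(np.abs(A-B).mean(),np.abs(A-B).mean(2).max())
  A,B=[cv2.cvtColor(x,cv2.COLOR_BGR2GRAY) for x in(A,B)];print(cv2.phaseCorrelate(A,B))
o=ctrl.get_obs();print(o['t'],np.abs(o['dq']).max())
```

```text
9.816864 69.333336
((0.022839122370326592, 0.1769105366695083), 0.9362035642067591)
31.8 0.00825427502623962
```

```bash
python3 -c "
from station import ctrl
print(ctrl.finish_job())"
```

```text
the job is handed in; nothing more can be done
None
```

I handed the job in at about 32 s: the lens is on the tall riser, the iris on the middle one and the tube on the low one, each within about 1–2 mm of centre by the last images; the power meter head, hex key and bottle showed no clear movement, and no verdict came back.

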